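# Load the label holder: spool first, end cap after

### The job

Load the label holder: slide the label spool along the lane onto the horizontal spindle, then slide the end cap on after it, so that the spool sits fully home against the back plate and the cap sits tight against the spool. The spool has to go on first, because the cap closes the spindle. Let go of everything, and leave the tape roll and the date stamp where they are.

Things in the scene. Friction and masses are not known exactly. Their poses are not given: they have to be found in the camera images.
- holder: Fixed bare-metal label holder. Origin: underside, on the lane's centre line at its mouth; x along the lane to the back plate, y left, z up; yaw within 0.3 rad. Floor plate 6 mm thick, x -95..+95 mm, y -130..+130. Lane: x +8..+75 between rails 55 mm apart, 20 mm high over the floor plate; flared mouth x -13..+9, 16 mm high. Open floor at x -95..-13. Parts slide easily on it (friction about 0.25).
- spindle_tip (a point): Tip of the horizontal steel spindle, on its axis (holder x = +10 mm, y = 0), 31 mm above the worktop; axes as the holder's. The spindle is fixed to the back plate and points to -x; 65 mm long, 16 mm diameter, tapering to 8 mm over the last 12 mm at the tip.
- back_face (a point): Middle of the front face of the upright back plate (66 mm wide, top 66 mm above the worktop), at holder x = +75 mm, where the spindle starts. Loaded, the spool's far face rests on it: the spool's centre is then at holder x = +50 mm, the cap's centre at +11 mm, both y = 0; the cap's outer face then stands 3 mm out in front of x = 0.
- left_bay (a point): Floor of the bay left of the lane's mouth (holder x = -45, y = +90 mm, 6 mm above the worktop): open floor plate, closed toward +x by a 12 mm high fence at x = +5 mm, open on the other sides. Either the spool or the end cap stands here at the start; it can be pushed sideways from here to the centre line.
- right_bay (a point): The same, right of the mouth (holder x = -45, y = -90 mm). Holds the other of the two parts.
- spool_center (a point): Centre of the label spool: paper roll between two white square cheeks, 50 mm wide (y), 50 mm high, 50 mm thick along x, its bore's direction; 24 mm bore right through; about 180 g. Loose, standing on the floor plate, centre 25 mm above it, axes within about 0.1 rad of the holder's. Slides on its flat edges when pushed low; need not be lifted.
- cap_center (a point): Centre of the end cap: white plastic square block, 50 mm wide (y), 50 mm high, 28 mm thick along x, about 120 g. Its 24 mm bore opens to +x and is 20 mm deep; its outer face (-x) is closed, flat, with a grey disc. Loose, standing on the floor plate, centre 25 mm above it, axes as the spool's. Slides when pushed low; pushed above mid-height it may tip.
- tape_center (a point): Centre of a tan roll of tape, 62 mm diameter, 19 mm high, lying on the holder's floor plate behind the right fence (holder x about +55 mm, y about -87 mm). To be left alone.
- stamp_center (a point): Half-way up a date stamp with a wooden knob, 30 x 44 x 66 mm, standing on the holder's floor plate behind the left fence (holder x about +50 mm, y about +87 mm). To be left alone.
Not all that is in view belongs to the job. Leave any orange look-alike of the part that bears cap_center alone.

How it is judged (in metres and radians):
On the way:
1. the spool is threaded on the spindle while the cap is not yet on it (x of spool_center in the frame of holder above 0 m and x of cap_center in the frame of holder below -0.006 m and y of spool_center in the frame of holder between -0.01 and 0.01 m), for 0.1 s.
At the end, for the whole second after the job is handed in: the spool is on the spindle within 5 mm of the back plate, the cap is on the spindle behind it with at most 5 mm between them, both within 7 mm of the lane's centre line, upright and at rest (x of spool_center in the frame of holder above 0.045 m and y of spool_center in the frame of holder between -0.007 and 0.007 m and x of spool_center in the frame of cap_center between 0.03 and 0.044 m and y of cap_center in the frame of holder between -0.007 and 0.007 m and angle between spool_center's own z axis and vertical below 0.12 rad and angle between cap_center's own z axis and vertical below 0.15 rad and linear speed of each of spool, end_cap below 0.02 m/s); the robot touches nothing.
It fails at once if the tape roll or the date stamp is moved by more than 20 mm or knocked over (distance of any of tape_center, stamp_center from where it was at the start of the episode above 0.02 m or angle between stamp_center's own z axis and vertical above 0.5 rad).
It also fails if it takes over 59 s, if anything falls off the work surface, if the arm or the gripper's body presses on something with over 40 N, if the wrist force passes 120 N, or if a joint passes its speed limit or range.

### The arm

A 6-joint arm with a two-finger parallel gripper is mounted at the origin on a cart in front of the work surface, level with it; the furniture and walls round the work are solid. World frame = base frame: x ahead of the robot, y to its left, z up, the work surface at z = 0. Lengths are in m, angles in degrees, forces in N, time in s.
With the tool pointing down it reaches from about 0.4 to 0.825 m from the base axis. Payload 7 kg.
Tool frame: the origin (TCP) lies on the centre line of the jaws, within the pads' length; the fingertips stand 11 mm ahead of it and the grasp point (between the pads) lies 8 mm behind it; z points along the fingers, y is the line along which they close (so a half turn about z gives the same grasp; the last joint's range is limited). The gripper opens to 88 mm and grips with 3 to 60 N. Pads are 19 mm wide; open, the fingers measure 130 mm over their backs; the gripper's body (78 mm by 193 mm) begins 47 mm behind the grasp point.
Start: joints at [-59.926, 20.546, 0.682, 0, -70.136, -16.507], TCP at [0.158, -0.656, 0.238] pointing down, gripper open.
Joint ranges: [-176.03, 176.03], [-82.01, 121.73], [-58.28, 71.71], [-173.87, 95.51], [-174.79, -0.11], [-173.66, 173.66]. Speed limits (degrees/s): [136.94, 136.94, 172.46, 180, 180, 180].

### API

Orientations are given as [roll, pitch, yaw] about the fixed x, y, z axes, in that order (R = Rz(yaw) Ry(pitch) Rx(roll)).
In Python, from plant import r, capture, camera_model, job gives the robot as it stands.
- The arm moves only by the tool drive_tool, never from a script. Its argument "increments" is a list that holds one entry, the list of rows, each a list of 5 numbers: the gripper's target within -1 to 1 (fully open at 1, half-way at 0, shut at -1), then the shift along the tool's x, y, z scaled (see below), then the turn about the tool's z scaled (see below). In form: [[[gripper, tx, ty, tz, roll], ...]]. A call has 1 to 5 rows; each row is the pose to reach, as a shift and turn from the pose commanded when the call began, along the tool's axes at that moment, turning the shorter way round; what a row does not reach only later rows make up. The controller multiplies each number of a shift by 120 mm and each number of a turn by 360 degrees. A row lasts 1/8 s, in which the tool goes at most 62.5 mm and 10.7 degrees, less where a joint would pass 70% of its speed; a pose out of reach is approached as far as the arm can. A call with a number of a shift or a turn outside -1 to 1 is refused whole. A call with a gripper value outside its range is refused whole. The fingers move at their own pace and stop on an object; "squeeze" is the grip in N (left out, the last holds). Time passes only in rows, so rows that repeat a pose let the fingers close. It gives the time, the measured TCP pose, the force, the opening and the grip force at its end, in the units of the state.
- r.get_state(): the state, without advancing time (a new reading comes with each control period).
- capture(name): name is "scene" or "top" or "wrist"; returns the picture (384x512x3 uint8, red, green, blue); there is no depth.
- camera_model(name): a dict with "camera_matrix" (3x3 intrinsics, pixels), "k1" (the pictures are not rectified: a ray, as slopes to the right and down, at radius r is drawn at 1 + k1 r^2 times it, then the intrinsics apply), "rvec" (rotation vector, rad) and "tvec" (3), from world to camera coordinates, as OpenCV has them. Camera axes: x right, y down, z forward; pixel columns grow to the right and rows downward; lengths in m; the calibration is good to about 2 mm. A picture is of the moment at which its call begins: read the wrist's pose just before it. camera_model takes no time and is no camera call; for the wrist camera it gives the pose at the moment of the call.
- job.close_job(): hands the job in; it is judged then, once.
The state is a dict: "time_s": time; "joints": joint angles; "qd": joint speeds; "joint_torque": joint torques, N m; "tcp_pos": TCP position; "eef_rot": TCP orientation; "contact_force": force on the tool from outside, world axes, zero at the start; "moment": the same for the moment, N m; "gripper_width": finger opening in m; "gripper_force": force on a finger pad.
Only numpy, scipy, OpenCV 4.12 (cv2) and the standard library are available. Lean on these libraries where they do the work, as an engineer would, in place of code of your own. Each camera call takes 0.05 s, during which the arm holds its last target. There are 200 camera calls.

## Working session

There is one attempt and no reset: what is moved stays moved. The work goes in short steps, Python scripts to look and compute and a tool call to move; the robot and the scene stay as the last step left them, time stands still between calls to the robot, and variables do not carry over. Pictures are saved under pics/ and viewed, at most 10 in all, crops included, and the job is handed in when it is done.

Besides the shell and the picture viewer there is one more tool, called after "Call:" as name(argument=value, ...) on one line, values as JSON. drive_tool: Moves the arm, as the interface text tells. Its arguments: {"type":"object","properties":{"increments":{"type":"array"},"squeeze":{"type":"number"}},"required":["increments"]}

```bash
mkdir -p pics; ls
python3 - <<'E'
from plant import r,capture,camera_model,job
import cv2,numpy as np
s=r.get_state();print(s)
a=capture("scene");b=capture("top")
cv2.imwrite("pics/scene.png",a[:,:,::-1]);cv2.imwrite("pics/top.png",b[:,:,::-1])
print(camera_model("top"),camera_model("scene"))
E
```

```text
pics
{'time_s': 0.0, 'joints': array([-5.99243160e+01,  2.05903199e+01,  6.32772763e-01, -1.84090907e-02,
       -7.01364968e+01, -1.65072984e+01]), 'qd': array([-0.10677233,  0.09116188,  0.01934459, -0.02246852, -0.04633321,
        0.1162425 ]), 'joint_torque': array([-9.62744116e-05, -5.82723212e+01,  2.93048126e+01,  6.99700847e+00,
        6.94215763e-03, -1.88081517e-04]), 'tcp_pos': array([ 0.15821275, -0.65570183,  0.23663305]), 'eef_rot': array([ 1.79904915e+02, -1.01313145e-02, -1.66437875e+02]), 'contact_force': array([-0.32996704, -0.35887626, -0.93257508]), 'moment': array([-0.03962474, -0.00468813,  0.03856215]), 'gripper_force': 0.0, 'gripper_width': 0.08732499591206629}
{'camera_matrix': array([[450.10048934,   0.        , 255.67172974],
       [  0.        , 450.10048934, 190.08333419],
       [  0.        ,   0.        ,   1.        ]]), 'k1': -0.1550920148143244, 'rvec': array([ 2.2169981 , -2.15602951,  0.12231323]), 'tvec': array([-0.12759839,  0.50825554,  0.87914061])} {'camera_matrix': array([[398.00745107,   0.        , 256.87697024],
       [  0.        , 398.00745107, 189.37369625],
       [  0.        ,   0.        ,   1.        ]]), 'k1': -0.005766124234721866, 'rvec': array([ 1.80509718, -1.027269  ,  0.63248452]), 'tvec': array([-0.36453202,  0.24122846,  0.56364033])}
```

View pics/top.png

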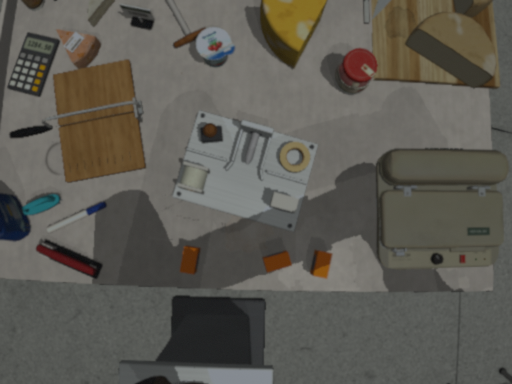

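View pics/scene.png

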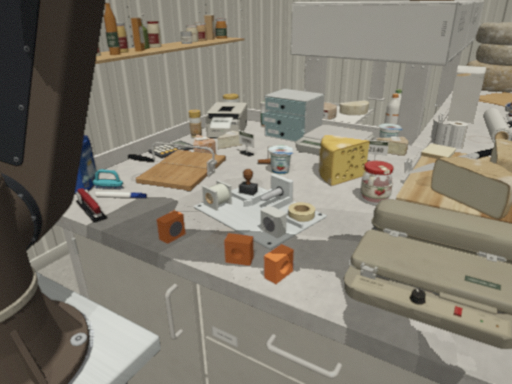

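Top view: holder around (245,170). Spool, with white cheeks and a paper roll, is in the left bay at (193,177). The white cap is in the right bay at (285,201). Look-alikes for the cap are the orange blocks at (190,259), (277,261) and (321,263). The description picks the white block at (285,201). I'll check that choice in a close crop.

```bash
cat > h.py <<'E'
import cv2,numpy as np
from plant import r,capture,camera_model,job
def ray(m,uv):
    R=cv2.Rodrigues(m["rvec"])[0];t=np.array(m["tvec"]);C=-R.T@t
    d=cv2.undistortPoints(np.array(uv,float).reshape(-1,1,2),m["camera_matrix"],np.array([m["k1"],0,0,0,0.])).reshape(-1,2)
    # iterative check not needed: k1 model is OpenCV's
    return C,np.c_[d,np.ones(len(d))]@R
def onz(m,uv,z):
    C,D=ray(m,uv);return C+D*((z-C[2])/D[:,2])[:,None]
def proj(m,P):
    return cv2.projectPoints(np.array(P,float).reshape(-1,1,3),m["rvec"],m["tvec"],m["camera_matrix"],np.array([m["k1"],0,0,0,0.]))[0].reshape(-1,2)
E
python3 - <<'E'
import cv2
a=cv2.imread("pics/top.png")[100:240,160:330]
cv2.imwrite("pics/c1.png",cv2.resize(a,None,fx=4.2,fy=4.2,interpolation=cv2.INTER_CUBIC))
E
```

```text
(no output)
```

View pics/c1.png

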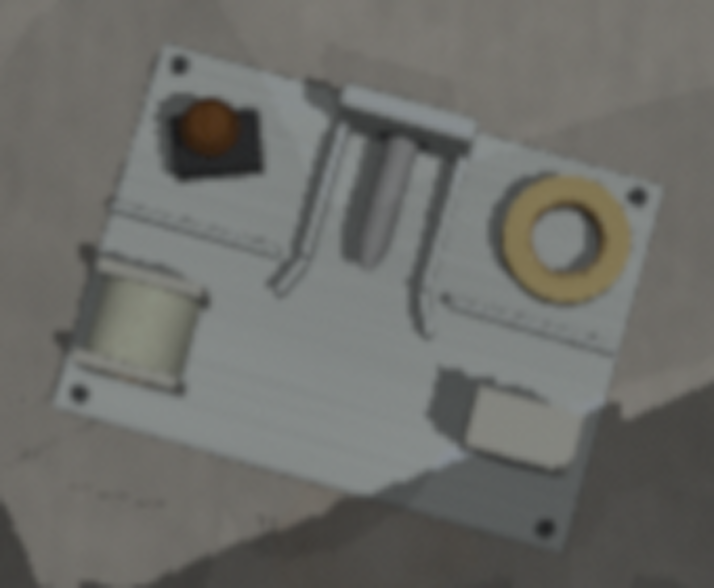

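Crop: the white cap is at about crop (528,425), the spool at (137,325), the stamp at (215,140) and the tape at (565,238). The choice holds. Next, poses.

```bash
cat >> h.py <<'E'
def fit(A,B): # 2D rigid: B = R A + t
    a=A.mean(0);b=B.mean(0);X=A-a;Y=B-b
    th=np.arctan2((X[:,0]*Y[:,1]-X[:,1]*Y[:,0]).sum(),(X*Y).sum())
    R=np.array([[np.cos(th),-np.sin(th)],[np.sin(th),np.cos(th)]]);return th,R,b-R@a
E
python3 - <<'E'
from h import *
m=camera_model("top");f=lambda c:(np.array(c,float)+.5)/4.2-.5+[160,100]
W=onz(m,f([(165,47),(661,185),(560,550),(55,405)]),.006)[:,:2]
H=np.array([(95,130),(95,-130),(-95,-130),(-95,130)])/1000.
th,R,t=fit(H,W);print("holder",np.degrees(th),t,"res",(H@R.T+t-W)*1000)
def toH(P):return (P-t)@R*1000
print("C",ray(m,[(255,190)])[0])
cap=onz(m,f([(478,383),(587,408),(568,468),(468,445)]),.056)[:,:2];print("cap",toH(cap),toH(cap).mean(0))
sp=onz(m,f([(100,262),(207,295),(73,360),(183,390)]),.056)[:,:2];print("spool",toH(sp),toH(sp).mean(0))
print("spindle tip/back", toH(onz(m,f([(360,268),(405,138)]),.031)[:,:2]))
img=cv2.imread("pics/top.png");hsv=cv2.cvtColor(img,cv2.COLOR_BGR2HSV)
for c in[(528,425),(137,325),(110,268),(330,400),(500,520)]:
    u=f(c).astype(int);print(c,hsv[u[1],u[0]],img[u[1],u[0]])
np.save("hold.npy",[th,*t])
w=camera_model("wrist");print(w)
E
```

```text
holder -14.301299667219892 [ 0.55463387 -0.0915003 ] res [[ 2.83108899  1.76306951]
 [ 0.64119034 -2.07237767]
 [-2.09636045 -1.98518452]
 [-1.37591888  2.29449268]]
C [ 0.43114469 -0.09386198  0.92347032]
cap [[ -31.11686439  -65.33423177]
 [ -28.40923642 -116.977947  ]
 [ -57.5395633  -115.87414319]
 [ -59.94852715  -68.62656415]] [-44.25354782 -91.70322153]
spool [[-25.09365629 118.44894249]
 [-26.26294296  66.25532076]
 [-72.27167404 117.31973135]
 [-71.59364389  64.44361261]] [-48.8054793  91.6169018]
spindle tip/back [[ 8.92458053  2.68916313]
 [75.64421038 -0.69212177]]
(528, 425) [ 39  13 133] [126 133 131]
(137, 325) [ 37  24 137] [124 137 134]
(110, 268) [ 35  12 126] [120 126 125]
(330, 400) [ 83   8 135] [134 135 131]
(500, 520) [90  8 91] [91 91 88]
{'camera_matrix': array([[290.6214889 ,   0.        , 252.4381703 ],
       [  0.        , 290.6214889 , 190.55404485],
       [  0.        ,   0.        ,   1.        ]]), 'k1': 0.0023035519070962484, 'rvec': array([-1.83224205, -2.32863716, -0.31170617]), 'tvec': array([ 0.67421612, -0.0316155 ,  0.3896906 ])}
```

```bash
cat >> h.py <<'E'
from scipy.spatial.transform import Rotation as Ro
def plan(hx,hy,z,hyaw):
    """target in holder mm / deg; prints tool-axis numbers from the present pose"""
    th,tx,ty=np.load("hold.npy");R=np.array([[np.cos(th),-np.sin(th)],[np.sin(th),np.cos(th)]])
    s=r.get_state();p=s["tcp_pos"];e=s["eef_rot"];T=Ro.from_euler("xyz",e,degrees=True).as_matrix()
    w=np.r_[R@np.array([hx,hy])/1000+[tx,ty],z/1000]
    d=T.T@(w-p)/.12;dy=(np.degrees(th)+hyaw-e[2]+180)%360-180
    print("t=%.2f holder now"%s["time_s"],np.round((p[:2]-[tx,ty])@R*1000,1),"z %.1f yaw %.1f"%(p[2]*1e3,e[2]-np.degrees(th)),"F",np.round(s["contact_force"],1),"w %.4f"%s["gripper_width"])
    print("  move",np.round(d,3),"turn",round(-dy/360,4))
E
python3 -c "
from h import *
plan(-20,0,250,-90)
m=camera_model('wrist');R=cv2.Rodrigues(m['rvec'])[0];print('cam',-R.T@m['tvec'],'look',R[2])"
```

```text
t=0.10 holder now [-244.8 -644.7] z 236.7 yaw -152.1 F [0.2 0.1 0.1] w 0.0879
  move [-4.167  3.874 -0.106] turn -0.1726
cam [ 0.08941222 -0.67269907  0.38328462] look [ 0.25404409  0.06315812 -0.96512831]
```

Call:
drive_tool(increments=[[[0.6, -0.4, 0.37, 0, 0], [0.6, -0.8, 0.74, 0, 0], [0.6, -1, 0.93, 0, 0], [0.6, -1, 0.93, 0, 0]]])

```text
time_s: 0.6
tcp_pos: [0.25, -0.5175, 0.2379]
eef_rot: [-180.0, 0.0, -166.3]
contact_force: [-0.1, -0.7, 0.4]
gripper_width: 0.0704
gripper_force: 0.0
```

Call:
drive_tool(increments=[[[0.6, -0.4, 0.37, 0, 0], [0.6, -0.8, 0.74, 0, 0], [0.6, -1, 0.93, 0, 0], [0.6, -1, 0.93, 0, 0]]])

```text
time_s: 1.1
tcp_pos: [0.3403, -0.3817, 0.2377]
eef_rot: [-180.0, 0.0, -166.3]
contact_force: [0.6, -0.5, 0.3]
gripper_width: 0.07
gripper_force: 0.0
```

Call:
drive_tool(increments=[[[0.6, -0.4, 0.37, 0, 0], [0.6, -0.8, 0.74, 0, 0], [0.6, -1, 0.93, 0, 0], [0.6, -1, 0.93, 0, 0]]])

```text
time_s: 1.6
tcp_pos: [0.4308, -0.2455, 0.2374]
eef_rot: [180.0, -0.0, -166.3]
contact_force: [-0.6, -0.7, -0.5]
gripper_width: 0.0699
gripper_force: 0.0
```

Call:
drive_tool(increments=[[[0.6, -0.4, 0.37, 0, 0], [0.6, -0.8, 0.74, 0, 0], [0.6, -1, 0.93, 0, 0], [0.6, -1, 0.93, 0, 0]]])

```text
time_s: 2.1
tcp_pos: [0.5213, -0.1093, 0.2369]
eef_rot: [-180.0, -0.1, -166.4]
contact_force: [-1.0, -0.9, -0.1]
gripper_width: 0.0701
gripper_force: 0.0
```

Call:
drive_tool(increments=[[[0.6, 0, 0, -0.1, -0.03], [0.6, 0, 0, -0.1, -0.06], [0.6, 0, 0, -0.1, -0.09], [0.6, 0, 0, -0.1, -0.12], [0.6, 0, 0, -0.1, -0.14]]])

```text
time_s: 2.72
tcp_pos: [0.5196, -0.1117, 0.2494]
eef_rot: [180.0, -0.0, -115.9]
contact_force: [-0.0, -0.0, 0.4]
gripper_width: 0.0701
gripper_force: 0.0
```

```bash
python3 -c "
from h import *
plan(-20,0,250,-90)"
```

```text
t=2.73 holder now [-29.  -28.2] z 249.4 yaw -101.6 F [-0.  -0.   0.4] w 0.0701
  move [-0.245 -0.026 -0.005] turn -0.0321
```

Call:
drive_tool(increments=[[[0.6, -0.12, -0.01, 0, -0.016], [0.6, -0.25, -0.03, 0, -0.032], [0.6, -0.25, -0.03, 0, -0.032], [0.6, -0.25, -0.03, 0, -0.032]]])

```text
time_s: 3.22
tcp_pos: [0.5361, -0.0856, 0.2493]
eef_rot: [180.0, -0.0, -104.7]
contact_force: [-0.6, 0.7, -0.5]
gripper_width: 0.0706
gripper_force: 0.0
```

```bash
python3 -c "
from h import *
import pickle
m=camera_model('wrist');a=capture('wrist');pickle.dump(m,open('w1.pkl','wb'))
cv2.imwrite('pics/w1.png',a[:,:,::-1]);cv2.imwrite('pics/w1b.png',cv2.resize(a[:,:,::-1],(800,600),interpolation=cv2.INTER_CUBIC))
plan(-20,0,250,-90)"
```

```text
t=3.27 holder now [-19.4   1.4] z 249.4 yaw -90.4 F [-0.7  0.3  0.5] w 0.0700
  move [ 0.011  0.005 -0.005] turn -0.001
```

View pics/w1b.png

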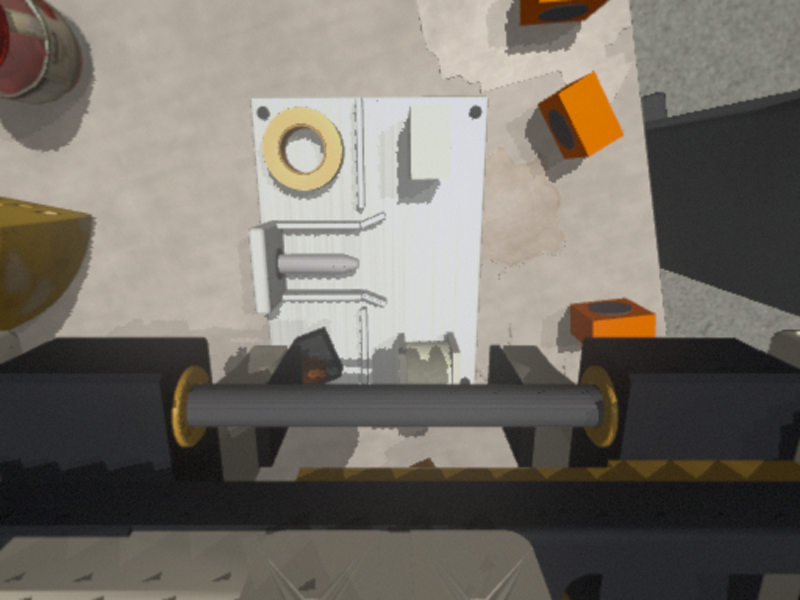

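Wrist view (800-px picture): plate corners at (250,98) and (488,97), spindle tip (358,263), spindle base (278,263). Cap top spans (411,107)–(449,180), and the spool's right side is at (400..457, 338).

Run:
```python
from h import *
import pickle
m=pickle.load(open("w1.pkl","rb"));f=lambda c:(np.array(c,float)+.5)*.64-.5
th,tx,ty=np.load("hold.npy");R=np.array([[np.cos(th),-np.sin(th)],[np.sin(th),np.cos(th)]]);t=[tx,ty]
H=lambda c,z:np.round((onz(m,f(c),z)[:,:2]-t)@R*1000,1)
print("corners",H([(250,98),(488,97)],.006),"spindle",H([(358,263),(279,263)],.031))
print("cap",H([(411,107),(450,107),(449,180),(411,180)],.056))
print("spool cheeks right top corners",H([(399,334),(458,334)],.056))
W=np.vstack([onz(m,f([(250,98),(488,97)]),.006)[:,:2],onz(m,f([(358,263)]),.031)[:,:2]])
Hh=np.array([(95,-130),(-95,-130),(10,0)])/1e3
print(fit(Hh,W), "old",th,t)
```

```text
corners [[  94.  -129. ]
 [ -95.  -128.7]] spindle [[ 9.8 -0.3]
 [74.2 -0.6]]
cap [[ -32.1 -115. ]
 [ -59.2 -114.8]
 [ -59.8  -65.7]
 [ -32.3  -65.8]]
spool cheeks right top corners [[-23.2  52.3]
 [-70.   52.6]]
(np.float64(-0.2517116414449282), array([[ 0.96848754,  0.24906203],
       [-0.24906203,  0.96848754]]), array([ 0.55462751, -0.09076744])) old -0.24960476650735647 [np.float64(0.5546338710075427), np.float64(-0.09150029931032402)]
```

```bash
python3 -c "
from h import *
plan(-48.5,91.6,90,-90)"
```

```text
t=3.27 holder now [-19.4   1.4] z 249.4 yaw -90.4 F [-0.7  0.3  0.5] w 0.0700
  move [-0.751  0.246  1.329] turn -0.001
```

Call:
drive_tool(increments=[[[0.6, -0.35, 0.12, 0, -0.001], [0.6, -0.75, 0.246, 0.1, -0.001], [0.6, -0.75, 0.246, 0.5, -0.001], [0.6, -0.75, 0.246, 0.95, -0.001], [0.6, -0.75, 0.246, 0.95, -0.001]]])

```text
time_s: 3.9
tcp_pos: [0.5277, 0.009, 0.1325]
eef_rot: [179.6, -0.2, -104.2]
contact_force: [0.1, 0.1, 0.7]
gripper_width: 0.0702
gripper_force: 0.0
```

```bash
python3 -c "
from h import *
import pickle
plan(-48.5,91.6,54,-90)
m=camera_model('wrist');a=capture('wrist');pickle.dump(m,open('w2.pkl','wb'))
cv2.imwrite('pics/w2.png',cv2.resize(a[:,:,::-1],(800,600),interpolation=cv2.INTER_CUBIC))"
```

```text
t=3.90 holder now [-50.9  90.7] z 132.5 yaw -89.9 F [0.1 0.1 0.7] w 0.0702
  move [-0.01  -0.025  0.654] turn 0.0002
```

View pics/w2.png

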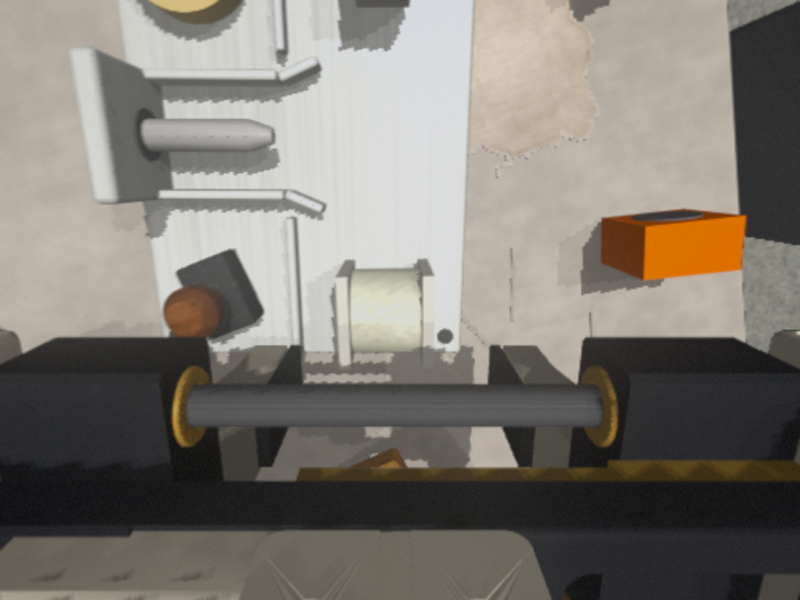

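Spool in full view: cheek tops from about (335..356,262) and (415..432,262) down to row 362. The stamp at (220,290) is clear.

Run:
```python
from h import *
import pickle
m=pickle.load(open("w2.pkl","rb"));f=lambda c:(np.array(c,float)+.5)*.64-.5
th,tx,ty=np.load("hold.npy");R=np.array([[np.cos(th),-np.sin(th)],[np.sin(th),np.cos(th)]]);t=[tx,ty]
H=lambda c,z:np.round((onz(m,f(c),z)[:,:2]-t)@R*1000,1)
print("spool",H([(336,262),(432,262),(339,362),(434,362)],.056))
print("tip",H([(273,134)],.031),"stamp low-x corner",H([(262,308)],.03))
```

```text
spool [[-22.6  61.7]
 [-70.4  61.7]
 [-22.5 115.3]
 [-72.7 115.3]]
tip [[10.8 -0.5]] stamp low-x corner [[23.6 93.1]]
```

Call:
drive_tool(increments=[[[0.6, 0, -0.028, 0.3, 0], [0.6, 0, -0.028, 0.6, 0], [0.6, 0, -0.028, 0.655, 0], [0.6, 0, -0.028, 0.655, 0]]])

```text
time_s: 4.45
tcp_pos: [0.5352, 0.0096, 0.0588]
eef_rot: [-179.9, 0.0, -104.2]
contact_force: [-0.4, 0.5, 0.7]
gripper_width: 0.0701
gripper_force: 0.0
```

Call:
drive_tool(increments=[[[0.0, 0, 0, 0, 0], [0.0, 0, 0, 0, 0], [0.0, 0, 0, 0, 0], [0.0, 0, 0, 0, 0], [0.0, 0, 0, 0, 0]]], squeeze=15)

```text
time_s: 5.08
tcp_pos: [0.5342, 0.0096, 0.0579]
eef_rot: [-179.9, 0.0, -104.1]
contact_force: [-2.3, -0.0, 7.0]
gripper_width: 0.0496
gripper_force: 15.0
```

```bash
python3 -c "
from h import *
plan(-47.5,0,54,-90)"
```

```text
t=5.08 holder now [-44.8  93. ] z 57.9 yaw -89.8 F [-2.3 -0.   7. ] w 0.0496
  move [0.775 0.025 0.032] turn 0.0005
```

Call:
drive_tool(increments=[[[0.5, 0, 0, 0, 0], [0.5, 0, 0, 0.0, 0], [0.5, 0, 0, 0.035, 0], [0.5, 0, 0, 0.035, 0], [0.5, 0, 0, 0.035, 0]]])

```text
time_s: 5.7
tcp_pos: [0.5337, 0.0094, 0.0526]
eef_rot: [180.0, -0.0, -104.1]
contact_force: [0.5, -0.9, 0.6]
gripper_width: 0.0657
gripper_force: 0.0
```

Call:
drive_tool(increments=[[[0.0, 0, 0, 0, 0], [0.0, 0, 0, 0, 0], [0.0, 0, 0, 0, 0], [0.0, 0, 0, 0, 0], [0.0, 0, 0, 0, 0]]], squeeze=15)

```text
time_s: 6.32
tcp_pos: [0.5339, 0.0095, 0.0528]
eef_rot: [-180.0, 0.0, -104.2]
contact_force: [0.3, 0.5, 1.1]
gripper_width: 0.05
gripper_force: 15.0
```

```bash
python3 -c "
from h import *
plan(-44.5,0,54,-90)"
```

```text
t=6.33 holder now [-45.   92.7] z 52.8 yaw -89.9 F [0.3 0.5 1.1] w 0.0500
  move [ 0.773 -0.003 -0.01 ] turn 0.0004
```

Call:
drive_tool(increments=[[[0.0, 0.2, 0, 0, 0], [0.0, 0.4, 0, 0, 0], [0.0, 0.6, 0, 0, 0], [0.0, 0.78, 0, 0, 0], [0.0, 0.78, 0, 0, 0]]])

```text
time_s: 6.95
tcp_pos: [0.5105, -0.0824, 0.0528]
eef_rot: [180.0, -0.0, -104.3]
contact_force: [0.2, -1.1, 0.5]
gripper_width: 0.0501
gripper_force: 15.0
```

```bash
python3 -c "
from h import *
import pickle
plan(8,0,54,-90)
m=camera_model('wrist');a=capture('wrist');pickle.dump(m,open('w3.pkl','wb'))
b=capture('scene')[120:250,150:350];cv2.imwrite('pics/s3.png',cv2.resize(b[:,:,::-1],(800,520),interpolation=cv2.INTER_CUBIC))
cv2.imwrite('pics/w3.png',cv2.resize(a[:,:,::-1],(800,600),interpolation=cv2.INTER_CUBIC))"
```

```text
t=6.95 holder now [-45.1  -2.1] z 52.8 yaw -89.9 F [ 0.2 -1.1  0.5] w 0.0501
  move [-0.017 -0.442 -0.01 ] turn 0.0001
```

View pics/w3.png

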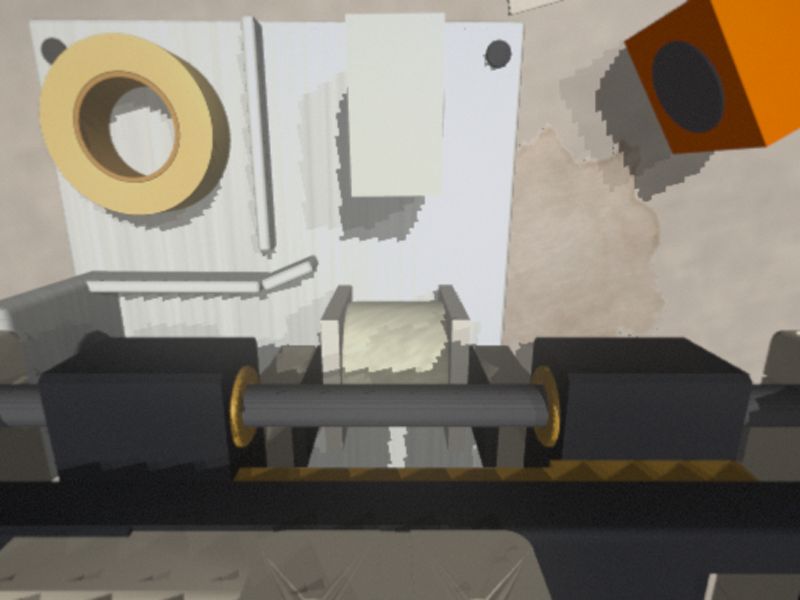

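Wrist view: spool held between the pads. The top right edge of its cheeks is at row ~320, with the bottom edge at ~287 and columns 322..468. The cap top spans (346..444, 13..196).

Run:
```python
from h import *
import pickle
m=pickle.load(open("w3.pkl","rb"));f=lambda c:(np.array(c,float)+.5)*.64-.5
th,tx,ty=np.load("hold.npy");R=np.array([[np.cos(th),-np.sin(th)],[np.sin(th),np.cos(th)]]);t=[tx,ty]
H=lambda c,z:np.round((onz(m,f(c),z)[:,:2]-t)@R*1000,1)
print("spool top",H([(322,320),(468,320)],.056),"bottom",H([(338,287),(453,287)],.006))
print("cap",H([(346,13),(444,13),(442,196),(352,196)],.056))
print("rail top inner?",H([(90,292),(258,292),(90,276),(258,276)],.026))
```

```text
spool top [[-21.3 -26.3]
 [-69.7 -26.4]] bottom [[-20.6 -25.3]
 [-71.  -25.4]]
cap [[ -31.7 -116.4]
 [ -59.  -116.4]
 [ -59.9  -66.5]
 [ -32.2  -66.5]]
rail top inner? [[ 74.5 -28. ]
 [  8.4 -28.1]
 [ 73.3 -34.5]
 [  7.9 -34.6]]
```

Call:
drive_tool(increments=[[[0.0, 0, -0.08, 0, 0], [0.0, 0, -0.16, 0, 0], [0.0, 0, -0.24, 0, 0], [0.0, 0, -0.24, 0, 0]]])

```text
time_s: 7.55
tcp_pos: [0.5406, -0.0883, 0.0528]
eef_rot: [-179.9, 0.0, -104.1]
contact_force: [2.2, -0.2, 1.7]
gripper_width: 0.05
gripper_force: 15.0
```

Call:
drive_tool(increments=[[[0.0, 0, -0.06, 0, 0], [0.0, 0, -0.12, 0, 0], [0.0, 0, -0.18, 0, 0], [0.0, 0, -0.24, 0, 0], [0.0, 0, -0.24, 0, 0]]])

```text
time_s: 8.18
tcp_pos: [0.568, -0.0955, 0.0528]
eef_rot: [-179.9, 0.0, -104.2]
contact_force: [0.9, -1.3, 1.9]
gripper_width: 0.0498
gripper_force: 15.0
```

```bash
python3 -c "
from h import *
import pickle
plan(10,-2,54,-90)"
```

```text
t=8.18 holder now [13.9 -0.6] z 52.8 yaw -89.9 F [ 0.9 -1.3  1.9] w 0.0498
  move [ 0.012  0.033 -0.01 ] turn 0.0004
```

Call:
drive_tool(increments=[[[0.35, 0, 0, 0, 0], [0.35, 0, 0, 0, 0], [0.35, 0, 0, -0.3, 0], [0.35, 0, 0, -0.7, 0], [0.35, 0, 0, -0.8, 0]]])

```text
time_s: 8.8
tcp_pos: [0.5683, -0.0952, 0.1521]
eef_rot: [-179.7, 0.1, -104.1]
contact_force: [0.5, 0.2, -0.5]
gripper_width: 0.0594
gripper_force: 0.0
```

Call:
drive_tool(increments=[[[0.6, 0.15, 0.1, 0, 0.025], [0.6, 0.35, 0.25, 0, 0.05], [0.6, 0.55, 0.4, 0, 0.08], [0.6, 0.74, 0.5, 0, 0.11], [0.6, 0.74, 0.5, 0, 0.14]]])

```text
time_s: 9.43
tcp_pos: [0.485, -0.1676, 0.1483]
eef_rot: [180.0, -0.0, -154.8]
contact_force: [0.6, 0.5, 0.0]
gripper_width: 0.0701
gripper_force: 0.0
```

Call:
drive_tool(increments=[[[0.6, 0, 0, 0, 0.025], [0.6, 0, 0, 0, 0.05], [0.6, 0, 0, 0, 0.08], [0.6, 0, 0, 0, 0.11], [0.6, 0, 0, 0, 0.11]]])

```text
time_s: 10.05
tcp_pos: [0.4864, -0.1667, 0.1483]
eef_rot: [180.0, -0.1, 166.1]
contact_force: [0.0, 0.4, 0.4]
gripper_width: 0.0702
gripper_force: 0.0
```

```bash
python3 -c "
from h import *
import pickle
plan(-46,-91.5,42,-180)
m=camera_model('wrist');a=capture('wrist');pickle.dump(m,open('w4.pkl','wb'))
cv2.imwrite('pics/w4.png',cv2.resize(a[:,:,::-1],(800,600),interpolation=cv2.INTER_CUBIC))"
```

```text
t=10.05 holder now [-47.5 -89.7] z 148.3 yaw 180.4 F [0.  0.4 0.4] w 0.0702
  move [-0.014 -0.015  0.885] turn 0.0011
```

View pics/w4.png

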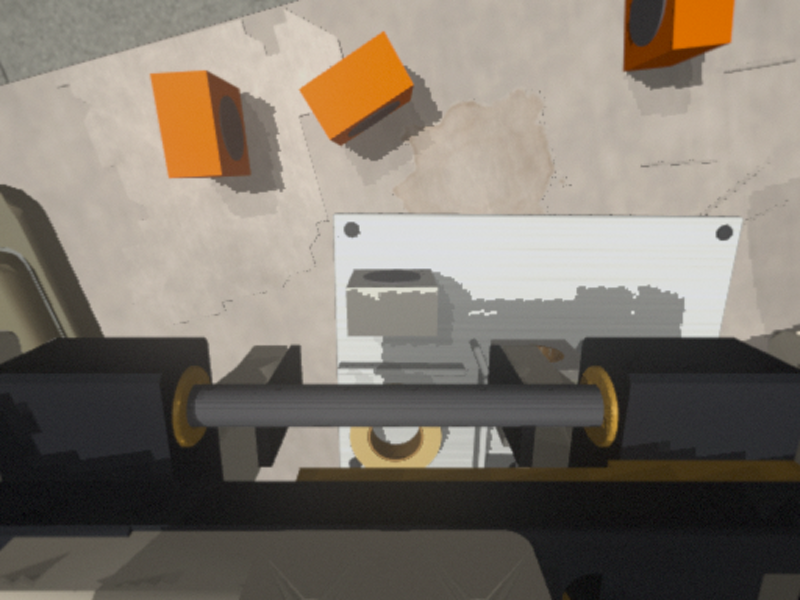

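The cap sits centred between the fingers, top face (347..438, 287..337), with its grey disc facing -x as needed. Descend and grip it.

Call:
drive_tool(increments=[[[0.6, -0.013, -0.013, 0.3, 0], [0.6, -0.013, -0.013, 0.6, 0], [0.6, -0.013, -0.013, 0.88, 0], [0.6, -0.013, -0.013, 0.88, 0]]])

```text
time_s: 10.6
tcp_pos: [0.486, -0.1687, 0.041]
eef_rot: [-179.9, -0.3, 166.2]
contact_force: [-0.2, 0.8, -0.2]
gripper_width: 0.0702
gripper_force: 0.0
```

Call:
drive_tool(increments=[[[0.0, 0, 0, 0, 0], [0.0, 0, 0, 0, 0], [0.0, 0, 0, 0, 0], [0.0, 0, 0, 0, 0], [0.0, 0, 0, 0, 0]]], squeeze=20)

```text
time_s: 11.22
tcp_pos: [0.489, -0.1687, 0.0445]
eef_rot: [180.0, 0.1, 166.1]
contact_force: [-0.6, 1.1, 7.7]
gripper_width: 0.0499
gripper_force: 20.0
```

```bash
python3 -c "
from h import *
plan(-46,-0.5,42,-180)"
```

```text
t=11.22 holder now [-44.6 -91. ] z 44.5 yaw 180.4 F [-0.6  1.1  7.7] w 0.0499
  move [0.007 0.754 0.021] turn 0.001
```

Call:
drive_tool(increments=[[[0.0, 0, 0, -0.015, 0.001], [0.0, 0, 0.25, -0.015, 0.001], [0.0, 0, 0.5, -0.015, 0.001], [0.0, 0, 0.752, -0.015, 0.001], [0.0, 0, 0.752, -0.015, 0.001]]])

```text
time_s: 11.85
tcp_pos: [0.5104, -0.0796, 0.0451]
eef_rot: [180.0, 0.0, 165.8]
contact_force: [-0.1, 0.2, -1.8]
gripper_width: 0.0502
gripper_force: 20.0
```

```bash
python3 -c "
from h import *
import pickle
plan(11,-.5,44,-180)
m=camera_model('wrist');a=capture('wrist');pickle.dump(m,open('w5.pkl','wb'))
cv2.imwrite('pics/w5.png',cv2.resize(a[:,:,::-1],(800,600),interpolation=cv2.INTER_CUBIC))
b=capture('scene')[130:260,170:350];cv2.imwrite('pics/s5.png',cv2.resize(b[:,:,::-1],(800,578),interpolation=cv2.INTER_CUBIC))"
```

```text
t=11.85 holder now [-45.8   0.6] z 45.1 yaw 180.1 F [-0.1  0.2 -1.8] w 0.0502
  move [-0.473 -0.01   0.01 ] turn 0.0002
```

View pics/s5.png

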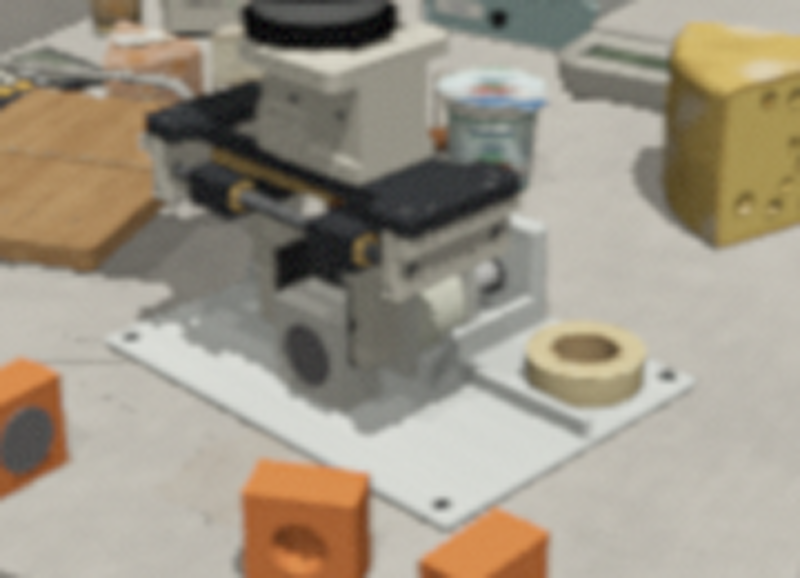

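View pics/w5.png

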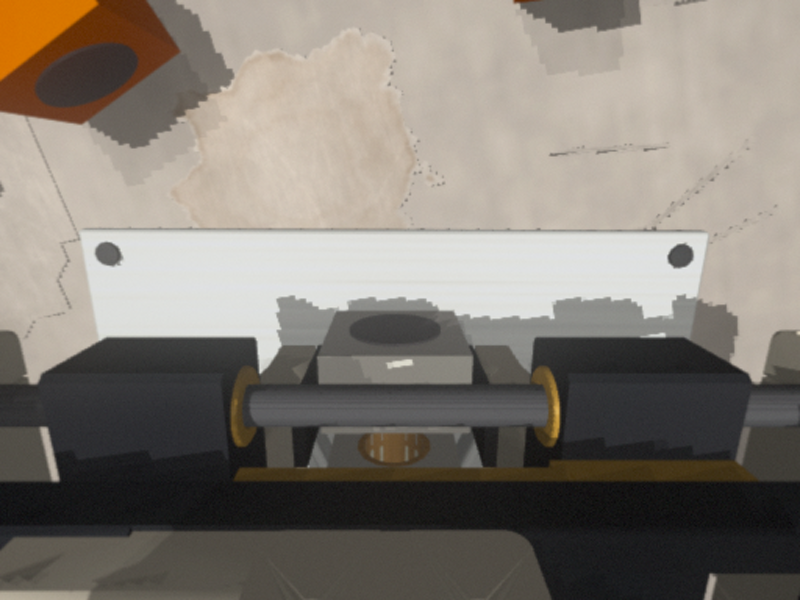

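Scene and wrist views: the spool is on the spindle, with steel visible beyond it. The cap is gripped and centred (cols 318..472 between plate corners 82 and 707). Push forward.

Call:
drive_tool(increments=[[[0.0, -0.05, -0.008, 0, 0], [0.0, -0.1, -0.008, 0, 0], [0.0, -0.15, -0.008, 0, 0], [0.0, -0.2, -0.008, 0, 0], [0.0, -0.25, -0.008, 0, 0]]])

```text
time_s: 12.58
tcp_pos: [0.5388, -0.0897, 0.0448]
eef_rot: [-180.0, -0.0, 165.6]
contact_force: [-1.1, 0.5, -1.8]
gripper_width: 0.0498
gripper_force: 20.0
```

Call:
drive_tool(increments=[[[0.0, -0.04, 0, 0, 0], [0.0, -0.08, 0, 0, 0], [0.0, -0.12, 0, 0, 0], [0.0, -0.16, 0, 0, 0], [0.0, -0.19, 0, 0, 0]]])

```text
time_s: 13.2
tcp_pos: [0.5611, -0.0952, 0.0449]
eef_rot: [-180.0, -0.0, 165.7]
contact_force: [-0.6, 1.1, -0.7]
gripper_width: 0.05
gripper_force: 20.0
```

```bash
python3 -c "
from h import *
plan(11,-.5,44,-180)"
```

```text
t=13.20 holder now [ 7.2 -2. ] z 44.9 yaw 180.0 F [-0.6  1.1 -0.7] w 0.0500
  move [-0.032  0.012  0.008] turn -0.0001
```

Call:
drive_tool(increments=[[[0.0, -0.01, 0.012, 0, 0], [0.0, -0.02, 0.012, 0, 0], [0.0, -0.03, 0.012, 0, 0], [0.0, -0.04, 0.012, 0, 0], [0.0, -0.04, 0.012, 0, 0]]])

```text
time_s: 13.82
tcp_pos: [0.5659, -0.0949, 0.045]
eef_rot: [180.0, 0.0, 165.7]
contact_force: [-1.3, 0.2, -1.9]
gripper_width: 0.0502
gripper_force: 20.0
```

```bash
python3 -c "
from h import *
plan(11,-.5,44,-180)"
```

```text
t=13.82 holder now [11.8 -0.5] z 45.0 yaw 180.0 F [-1.3  0.2 -1.9] w 0.0502
  move [0.007 0.    0.008] turn -0.0001
```

Call:
drive_tool(increments=[[[0.0, -0.008, 0, 0, 0], [0.0, -0.016, 0, 0, 0], [0.0, -0.025, 0, 0, 0], [0.0, -0.025, 0, 0, 0]]])

```text
time_s: 14.32
tcp_pos: [0.566, -0.0953, 0.0446]
eef_rot: [-180.0, -0.3, 165.6]
contact_force: [-8.8, 5.8, 5.0]
gripper_width: 0.0501
gripper_force: 20.0
```

```bash
python3 -c "
from h import *
plan(11,-.5,44,-180)"
```

```text
t=14.32 holder now [12.  -0.9] z 44.6 yaw 179.9 F [-8.8  5.8  5. ] w 0.0501
  move [0.008 0.003 0.005] turn -0.0002
```

The force rises at x ≈ 12 mm, so it is seated. Relax, release and lift.

Call:
drive_tool(increments=[[[0.0, 0.018, 0, 0, 0], [0.0, 0.018, 0, 0, 0], [0.3, 0.018, 0, 0, 0], [0.3, 0.018, 0, 0, 0], [0.3, 0.018, 0, 0, 0]]])

```text
time_s: 14.95
tcp_pos: [0.5672, -0.0952, 0.0452]
eef_rot: [180.0, 0.1, 165.7]
contact_force: [0.5, -0.2, 1.1]
gripper_width: 0.0568
gripper_force: 0.0
```

Call:
drive_tool(increments=[[[0.3, 0, 0, -0.2, 0], [0.3, 0, 0, -0.6, 0], [0.3, 0, 0, -1, 0], [0.3, 0, 0, -1, 0]]])

```text
time_s: 15.45
tcp_pos: [0.5693, -0.0951, 0.1695]
eef_rot: [179.9, 0.5, 165.7]
contact_force: [-0.4, 0.2, -0.7]
gripper_width: 0.0568
gripper_force: 0.0
```

Call:
drive_tool(increments=[[[0.3, 0.3, 0, 0, 0], [0.3, 0.6, 0, 0, 0], [0.3, 0.6, 0, 0, 0]]])

```text
time_s: 15.82
tcp_pos: [0.4947, -0.0771, 0.1647]
eef_rot: [180.0, -0.0, 165.7]
contact_force: [0.9, 0.9, 0.1]
gripper_width: 0.0568
gripper_force: 0.0
```

```bash
python3 -c "
from h import *
import pickle
plan(-90,0,165,-180)
m=camera_model('wrist');a=capture('wrist');pickle.dump(m,open('w6.pkl','wb'))
b=capture('scene')[130:260,170:350]
A=cv2.resize(a[:,:,::-1],(400,300));
B=cv2.resize(b[:,:,::-1],(800,578),interpolation=cv2.INTER_CUBIC);B[:200,:266]=cv2.resize(A,(266,200));cv2.imwrite('pics/s6.png',B)
cv2.imwrite('pics/w6.png',a[:,:,::-1])"
```

```text
t=15.82 holder now [-61.6  -0.8] z 164.7 yaw 180.0 F [0.9 0.9 0.1] w 0.0568
  move [ 0.236  0.007 -0.002] turn -0.0
```

View pics/s6.png

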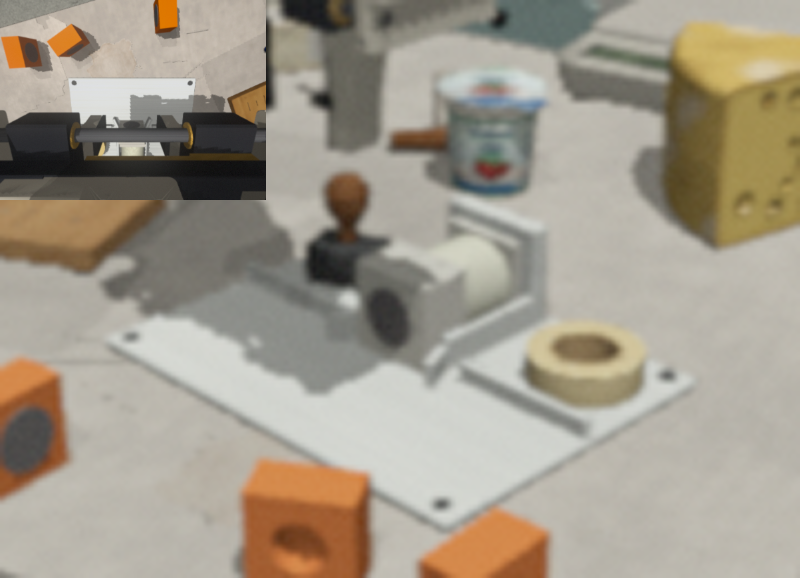

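The spool and cap look seated: cap disc near crop (388,318), tape and stamp undisturbed. I'll verify with a gentle closed-finger push on the cap's outer face. Contact is expected at TCP x ≈ -12.5.

Call:
drive_tool(increments=[[[-1, 0, 0, 0, 0], [-1, 0, 0, 0.3, 0], [-1, 0, 0, 0.6, 0], [-1, 0, 0, 0.9, 0], [-1, 0, 0, 0.9, 0]]], squeeze=10)

```text
time_s: 16.55
tcp_pos: [0.4953, -0.0779, 0.0544]
eef_rot: [-179.8, -0.3, 165.6]
contact_force: [-0.1, -0.2, 0.7]
gripper_width: 0.0126
gripper_force: 0.0
```

Call:
drive_tool(increments=[[[-1, 0, 0, 0.18, 0], [-1, -0.1, 0, 0.18, 0], [-1, -0.2, 0, 0.18, 0], [-1, -0.3, 0, 0.18, 0], [-1, -0.3, 0, 0.18, 0]]])

```text
time_s: 17.18
tcp_pos: [0.5332, -0.0864, 0.0359]
eef_rot: [180.0, 0.1, 165.6]
contact_force: [-1.1, -0.5, 0.3]
gripper_width: 0.0004
gripper_force: 0.0
```

```bash
python3 -c "
from h import *
plan(-12.5,-.5,36,-180)"
```

```text
t=17.18 holder now [-22.   -0.4] z 35.9 yaw 179.9 F [-1.1 -0.5  0.3] w 0.0004
  move [-0.079 -0.001 -0.001] turn -0.0002
```

Call:
drive_tool(increments=[[[-1, -0.02, 0, 0, 0], [-1, -0.04, 0, 0, 0], [-1, -0.06, 0, 0, 0], [-1, -0.08, 0, 0, 0], [-1, -0.08, 0, 0, 0]]])

```text
time_s: 17.8
tcp_pos: [0.5411, -0.0886, 0.0353]
eef_rot: [-180.0, -0.0, 165.7]
contact_force: [-0.5, -0.2, 0.0]
gripper_width: 0.0001
gripper_force: 0.0
```

Call:
drive_tool(increments=[[[-1, -0.01, 0, 0, 0], [-1, -0.02, 0, 0, 0], [-1, -0.02, 0, 0, 0]]])

```text
time_s: 18.18
tcp_pos: [0.5411, -0.089, 0.0349]
eef_rot: [-180.0, -0.2, 165.6]
contact_force: [-7.2, 4.2, 5.3]
gripper_width: 0.0006
gripper_force: 4.0
```

```bash
python3 -c "
from h import *
plan(-12.5,-.5,36,-180)"
```

```text
t=18.18 holder now [-13.7  -1. ] z 34.9 yaw 179.9 F [-7.2  4.2  5.3] w 0.0006
  move [-0.01   0.004 -0.009] turn -0.0002
```

Call:
drive_tool(increments=[[[-1, -0.02, 0, 0, 0], [-1, -0.02, 0, 0, 0]]])

```text
time_s: 18.42
tcp_pos: [0.541, -0.0895, 0.0345]
eef_rot: [-179.9, -0.5, 165.6]
contact_force: [-14.3, 8.2, 9.0]
gripper_width: 0.0006
gripper_force: 7.8
```

Call:
drive_tool(increments=[[[-1, 0.1, 0, 0, 0], [-1, 0.3, 0, 0, 0], [-1, 0.3, 0, -0.4, 0], [-1, 0.3, 0, -0.8, 0], [-1, 0.3, 0, -0.8, 0]]])

```text
time_s: 19.05
tcp_pos: [0.5135, -0.0805, 0.1356]
eef_rot: [179.8, 0.5, 165.7]
contact_force: [-0.4, 0.9, -0.1]
gripper_width: 0.0005
gripper_force: 0.0
```

Call:
drive_tool(increments=[[[-1, 0, 0, 0, 0], [-1, 0, 0, 0, 0], [-1, 0, 0, 0, 0]]])

```text
time_s: 19.42
tcp_pos: [0.5103, -0.081, 0.1304]
eef_rot: [-180.0, -0.1, 165.7]
contact_force: [1.0, 0.7, -0.6]
gripper_width: 0.001
gripper_force: 0.0
```

```bash
python3 -c "
from h import *
plan(-12.5,-.5,36,-180)
print(job.close_job())"
```

```text
t=19.43 holder now [-45.6  -0.8] z 130.4 yaw 180.0 F [ 1.   0.7 -0.6] w 0.0010
  move [-0.277  0.003  0.786] turn -0.0001
the job is handed in; nothing more can be done
None
```

The job is handed in at 19.4 s (no verdict came back): spool on first, then the cap, which stopped firm within about 1 mm of its expected place under a final push; arm clear, tape and stamp not touched.

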